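# Close up the loaded thermal cycler and start the run

### The job

The thermal cycler on the bench is loaded with samples. Using only your fingers, push its raised lid down until it is fully shut without slamming it, then press the clamp lever on top of the lid down until it lies flat, and then press the large round start key on the front panel. Do not press the square stop key, do not swing the lid or the lever wide open, pick nothing up and leave the things around the machine where they are.

Things in the scene. Friction and masses are not known exactly. Their poses are not given: they have to be found in the camera images.
- cycler: thermal cycler, a cream instrument fixed on the bench, 395 deep (x) x 230 wide (y) mm. Origin: centre of its underside; x points from its front to its back, z up. Main housing: x -80 to 195 mm, top at z 120 mm, sample block in it. Low front panel: x -200 to -80 mm, z 57 to 81 mm, rising to the back by 0.2 rad, dark screen at left (+y), keys at right (-y)
- lid_pivot (a point): middle of the lid's hinge line, fixed on the cycler at (120, 0, 123) mm in its frame; the hinge line is parallel to the cycler's y axis; the axes here are the cycler's
- lid (a joint): lid angle in rad: 0 fully shut, grows as its front edge rises, stop at 1.15. The lid is a cream shell, 200 mm deep from hinge line to front edge, 230 mm wide, 50 mm tall, 0.9 kg, on a stiff hinge: it stays where it is left and closes with about 2 to 6 N pressed down near its front edge
- lid_left (a point): point to push on the lid's flat top face, 15 mm behind its front edge and 90 mm to the left (+y) of its middle. In the lid's frame (origin on the hinge line at lid_pivot, the cycler's axes when shut) it is at (-185, 90, 50) mm; axes here are the lid's, z out of its top face
- lid_right (a point): the same at the right, at (-185, -90, 50) mm in the lid's frame; the axes are the lid's
- clamp (a joint): angle of the clamp lever relative to the lid, rad: 0 flat on the lid, grows as its front end rises, stop at 1.1. Stiff: stays where it is left, takes about 4 N at clamp_pad to move. Its axis is parallel to the lid's hinge, at (-125, 0, 56) mm in the lid's frame. The lever is a grey paddle 52 mm wide, 9 mm thick, reaching 94 mm forward of its axis, with a claw 65 mm long turned down at its front end
- clamp_pad (a point): point to press on the ribbed top face of the clamp lever, on its middle line near the front end: 72 mm in front of the lever's axis and 6 mm above it when flat. Axes are the lever's, z out of its top face. With lid and lever shut it is at (-77, 0, 185) mm in the cycler's frame
- start_key (a joint): how far the start key is pressed, in m: 0 up, 0.004 fully down; a spring returns it. It takes about 1 N to begin, 2.8 N at 2.3 mm and 4 N fully down. It counts as pressed past 2.5 mm
- start_key_top (a point): centre of the top of the start key: round, grey, 26 mm in diameter, standing 6 mm over the front panel, the key nearest its right-hand (-y) edge, 70 mm in front of the shut clamp lever; z is out of the panel, which slopes 0.2 rad down to the front. It moves straight into the panel when pressed
- stop_key (a joint): how far the stop key is pressed, in m: 0 up, 0.004 fully down; same spring
- stop_key_top (a point): centre of the top of the stop key: a square grey key of 16 mm, standing 6 mm over the front panel, 48 mm to the left (+y) of the start key; axes as for the start key
- tube_rack: microtube rack, 60 x 125 x 45 mm, loose; origin at the centre of its underside
- tip_box: closed pipette-tip box, dark base and clear cover, 85 x 122 x 67 mm, loose; origin at the centre of its underside
- pipette: micropipette lying on the bench, about 215 mm long and 27 mm high, loose; origin under its handle, its x axis points to its tip
- reagent: small amber bottle, 40 mm in diameter, 85 mm high, loose; origin at the centre of its underside
- beaker: small glass beaker, 52 mm across the rim, 60 mm high, loose; origin at the centre of its underside
- jar: glass jar with a white cap, 48 mm in diameter, 70 mm high, loose; origin at the centre of its underside
- cool_block: aluminium tube block, 75 x 110 x 30 mm, loose; origin at the centre of its underside

How it is judged:
On the way, in this order (a step that is already met when the one before it is completed fails the run):
1. the lid is pushed fully shut while the clamp lever still stands up (value of joint lid below 0.035 rad and value of joint clamp above 0.25 rad), for 0.1 s.
2. the clamp lever is pressed flat on the shut lid (value of joint lid below 0.035 rad and value of joint clamp below 0.08 rad), for 0.1 s.
3. the start key is pressed, with lid and lever shut (all of step 2 and value of joint start_key above 0.0025 m).
At the end, for the whole second after the job is handed in: the lid is shut (within 0.035 rad, 7 mm at its front edge), the clamp lever lies flat (within 0.08 rad, 7 mm at its front end), both keys are up again, and each of the loose things is within 30 mm of its start (all of step 2 and value of joint each of start_key, stop_key below 0.001 m and distance of each of tube_rack, tip_box, pipette, reagent, beaker, jar, cool_block from where it was at the start of the episode below 0.03 m); the robot touches nothing.
It fails at once if the lid is slammed: it closes faster than 2 rad/s (0.4 m/s at its front edge) (velocity of joint lid below -2 rad/s).
It fails at once if the lid or the clamp lever is swung wide open, above 0.95 rad (value of joint any of lid, clamp above 0.95 rad).
It fails at once if the stop key is pressed, or the start key is pressed while the lid or the lever is not shut (value of joint stop_key above 0.0025 m or (value of joint start_key above 0.0025 m and (value of joint lid above 0.05 rad or value of joint clamp above 0.12 rad))).
It fails at once if something other than the fingers (arm or gripper body) pushes on the cycler with over 10 N (contact force between the arm and cycler above 10 N).
It fails at once if a loose thing beside the machine is moved more than 30 mm or lifted (distance of any of tube_rack, tip_box, pipette, reagent, beaker, jar, cool_block from where it was at the start of the episode above 0.03 m).
It also fails if it takes over 51 s, if anything falls off the work surface, if the arm or the gripper's body presses on something with over 40 N, if the wrist force passes 120 N, or if a joint passes its speed limit or range.

### The arm

A 6-joint arm with a two-finger parallel gripper is mounted at the origin on the work surface. World frame = base frame: x ahead of the robot, y to its left, z up, the work surface at z = 0. Lengths are in m, angles in rad, forces in N, time in s.
With the tool pointing down it reaches from about 0.375 to 0.9 m from the base axis. Payload 3.1 kg.
Tool frame: the origin (TCP) lies midway between the tips of the shut fingers; the grasp point (between the pads) lies 19 mm behind it; z points along the fingers, y is the direction in which the jaws open and shut (so a half turn about z gives the same grasp; the last joint's range is limited). The gripper opens to 85 mm and grips with 20 to 120 N. Pads are 22 mm wide; open, the fingers measure 114 mm over their backs; the gripper's body (76 mm by 85 mm) begins 54 mm behind the grasp point. The pads swing forward as they close: fully open they stand 13 mm farther back than shut.
Start: joints at [-1.444, 0.527, 1.433, -0, 1.181, -0.178], TCP at [0.188, -0.596, 0.231] pointing down, gripper open.
Joint ranges: [-3.08, 3.08], [-0.75, 2.2], [0.22, 2.44], [-1.43, 4.57], [0, 2.65], [-2.85, 2.85]. Speed limits (rad/s): [2.79, 2.79, 3.14, 3.14, 3.14, 3.14].

### API

Orientations are given as a unit quaternion [x, y, z, w].
In Python, from station import manip gives the robot as it stands.
- The arm moves only by the tool servo_tool, never from a script. Its argument "increments" is a list of rows, each an object with "hand": the closure, from 0 (fully open) to 1 (shut); "travel": the shift along the tool's x, y, z in mm, a list of three; "yaw": the turn about the tool's z in degrees. A call has 1 to 20 rows; each row shifts and turns the commanded pose from where the row before left it, along the tool's axes as they then stand; what a row does not reach is not made up. A row lasts 1/10 s, in which the tool goes at most 50 mm and 8.59 degrees, less where a joint would pass 70% of its speed; a pose out of reach is approached as far as the arm can. A call with a gripper value outside its range is refused whole. The fingers move at their own pace and stop on an object; "newtons" is the grip in N (left out, the last holds). Time passes only in rows, so rows that do not move let the fingers close. It gives the time, the measured TCP pose, the force and the opening at its end, in the units of the state.
- manip.sense(): the state, without advancing time (a new reading comes with each control period).
- manip.snapshot(name): name is "scene" or "top"; returns a dict with "pixels" (400x640x3 uint8, blue, green, red), "fx", "fy", "cx", "cy" (pixels), "R" (3x3) and "t" (3): a world point X has camera coordinates R X + t. Camera axes: x right, y down, z forward; pixel columns grow to the right and rows downward; lengths in m; the calibration is good to about 2 mm. A picture is of the moment at which its call begins. There is no depth.
- manip.sign_off(): hands the job in, once; it reports no verdict.
The state is a dict: "t": time; "q": joint angles; "qd": joint speeds; "tau": joint torques, N m; "tcp_pos": TCP position; "tool_rot": TCP orientation; "force": force on the tool from outside, world axes, zero at the start; "ft_torque": the same for the moment, N m; "finger_gap": opening from 0.0 (shut) to 1.0 (fully open).
Only numpy, scipy, OpenCV 4.12 (cv2) and the standard library are available. Lean on these libraries where they do the work, as an engineer would, in place of code of your own. Each camera call takes 0.05 s, during which the arm holds its last target.

## Working session

There is one attempt and no reset: what is moved stays moved. The work goes in short steps, Python scripts to look and compute and a tool call to move; the robot and the scene stay as the last step left them, time stands still between calls to the robot, and variables do not carry over. Pictures are saved under pics/ and viewed, and the job is handed in when it is done.

Besides the shell and the picture viewer there is one more tool, called after "Emit:" by a JSON object that holds its "method" and its "body", one argument or row to a line. servo_tool: Moves the arm, as the interface text tells. Its arguments: {"type":"object","properties":{"increments":{"type":"array","items":{"type":"object","properties":{"hand":{"type":"number"},"travel":{"type":"array","items":{"type":"number"}},"yaw":{"type":"number"}}}},"newtons":{"type":"number"}},"required":["increments"]}

```bash
ls; mkdir -p pics; python3 - <<'E'
from station import manip
import cv2
print(manip.sense())
for n in("scene","top"):
    s=manip.snapshot(n); cv2.imwrite(f"pics/{n}0.png",s["pixels"]); print(n,s["fx"],s["fy"],s["cx"],s["cy"],s["R"],s["t"])
E
```

```text
pics
{'t': 0.0, 'q': array([-1.44353198e+00,  5.28451006e-01,  1.43390412e+00, -1.10286027e-05,
        1.18140643e+00, -1.78463542e-01]), 'qd': array([ 8.23117260e-04, -8.93418681e-04, -1.45296650e-04, -9.90593074e-04,
        8.34937465e-05, -2.15022817e-04]), 'tau': array([-4.56491271e-04, -4.42353380e+01, -1.78021646e+01, -2.47775688e-04,
        8.38552398e-03,  4.75106887e-06]), 'tcp_pos': array([ 0.18807129, -0.59527815,  0.23034236]), 'tool_rot': array([ 9.88338140e-01,  1.52271287e-01,  2.26609133e-05, -1.08422614e-03]), 'force': array([-0.12985694, -0.33658098,  0.0291398 ]), 'ft_torque': array([0.01863694, 0.00368801, 0.02690478]), 'finger_gap': 0.9994657037660558}
scene 394.45218110386804 394.45218110386804 323.70451484522033 197.01806842396422 [[ 0.92265296  0.38561186 -0.00387252]
 [ 0.31837684 -0.76736928 -0.55657936]
 [-0.21759526  0.51229668 -0.83078542]] [-0.52995844 -0.11351738  1.24480751]
top 393.9293808782312 393.9293808782312 318.8154725335748 201.48965712423106 [[ 0.00554799 -0.99995791  0.00730689]
 [-0.98928876 -0.00655437 -0.14582452]
 [ 0.14586628 -0.00641959 -0.98928349]] [-0.00353561  0.60204766  0.9195954 ]
```

View pics/scene0.png

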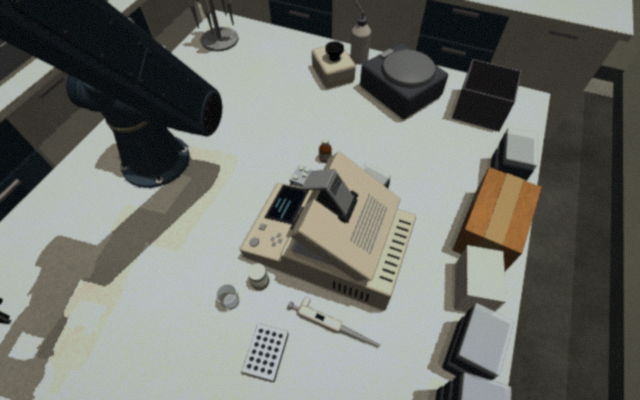

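View pics/top0.png

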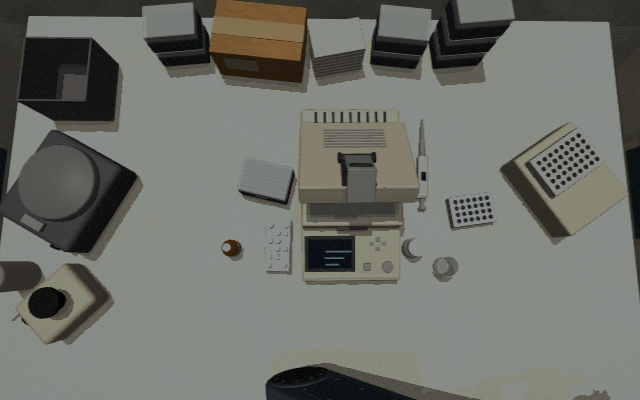

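The top view shows the cycler at about columns 300-400 and rows 110-281. The screen is at (328,254), the square key at (367,267) and the round key at (388,267). The lid and lever are raised. I'll zoom in for detail.

```bash
python3 - <<'E'
import cv2
a=cv2.imread("pics/top0.png")[100:290,280:480]; cv2.imwrite("pics/topz.png",cv2.resize(a,(800,760)[:2],interpolation=cv2.INTER_CUBIC)[:600] if 0 else cv2.resize(a,None,fx=3.1,fy=3.1,interpolation=cv2.INTER_CUBIC))
a=cv2.imread("pics/scene0.png")[140:310,215:425]; cv2.imwrite("pics/scz.png",cv2.resize(a,None,fx=3.5,fy=3.5,interpolation=cv2.INTER_CUBIC))
E
```

```text
(no output)
```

View pics/topz.png

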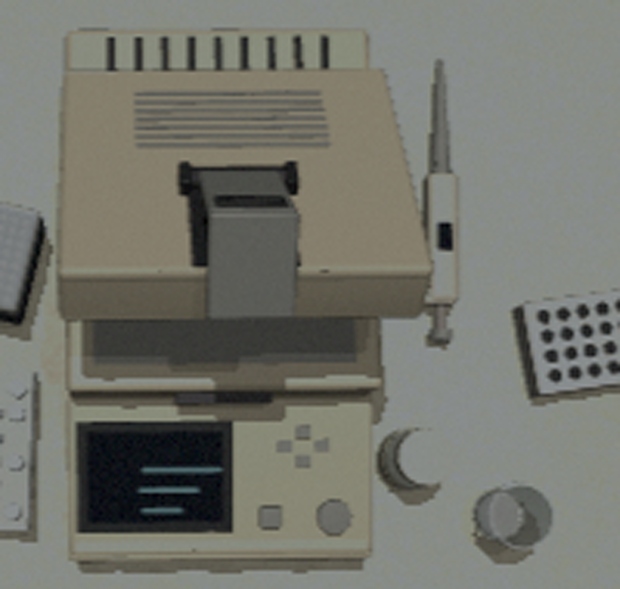

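View pics/scz.png

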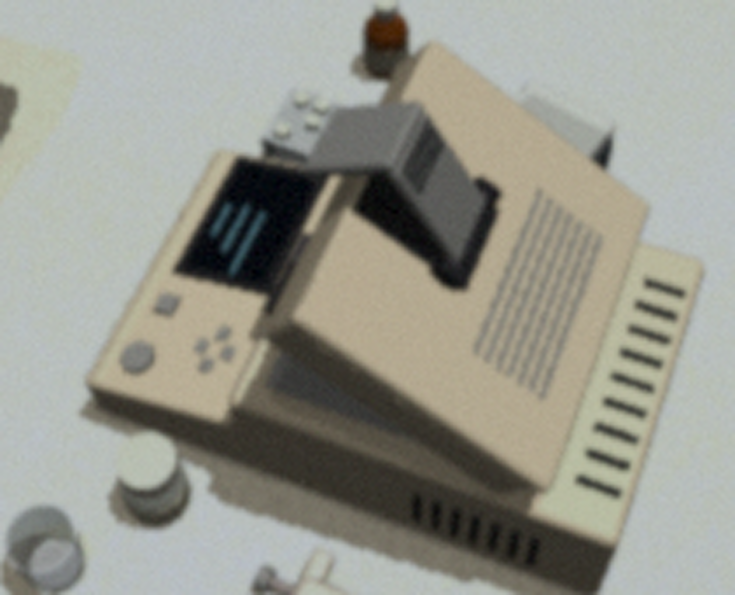

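```bash
cat > h.py <<'E'
from station import manip
import numpy as np
cams={}
for n in("scene","top"):
    pass
def cam(n):
    if n not in cams: cams[n]=manip.snapshot(n)
    return cams[n]
def ray(n,p):
    c=cam(n);R=np.array(c["R"]);t=np.array(c["t"])
    d=R.T@np.array([(p[0]-c["cx"])/c["fx"],(p[1]-c["cy"])/c["fy"],1]);return -R.T@t,d/np.linalg.norm(d)
def plane(n,p,z):
    o,d=ray(n,p);return o+d*(z-o[2])/d[2]
def tri(pt,ps):
    A=[];b=[]
    for n,p in(("top",pt),("scene",ps)):
        o,d=ray(n,p);M=np.eye(3)-np.outer(d,d);A.append(M);b.append(M@o)
    x=np.linalg.lstsq(np.vstack(A),np.hstack(b),rcond=None)[0]
    e=[np.linalg.norm(M@x-bb) for M,bb in zip(A,b)]
    return x,max(e)
E
python3 - <<'E'
from h import *
np.set_printoptions(precision=4,suppress=True)
T=lambda u,v:(280+u/3.1-.3,100+v/3.1-.3)
S=lambda u,v:(215+u/3.5-.3,140+v/3.5-.3)
for k,a,b in [("start",T(333,517),S(137,356)),("stop",T(270,517),S(167,303)),
 ("lidFR",T(430,268),S(290,318)),("lidFL",T(60,270),S(433,43)),
 ("levR",T(298,208),S(390,170)),("levL",T(210,208),S(425,105)),("jarcap",T(410,455),S(147,458))]:
    print(k,*tri(a,b))
for k,a,z in [("fl",(70,553),.057),("fr",(370,553),.057),("bl",(67,30),.12),("br",(367,30),.12),("start",(333,517),.068),("stop",(270,517),.068)]:
    print(k,plane("top",T(*a),z))
for k,a,z in [("br",(610,572),.12),("bl",(703,262),.12),("fl",(222,150),.057),("fr",(90,385),.057),("start",(137,356),.068)]:
    print(k,plane("scene",S(*a),z))
print(manip.sense()["t"])
E
```

```text
start [ 0.4469 -0.1596  0.0674] 0.000570835309545546
stop [ 0.4467 -0.112   0.0682] 0.0006417718974929158
lidFR [ 0.5975 -0.1855  0.2729] 0.0013109518544320083
lidFL [0.5962 0.0388 0.2704] 9.924860111582015e-05
levR [ 0.6231 -0.0986  0.3203] 0.0008141093062228921
levL [ 0.6235 -0.048   0.3207] 0.00019404680035643563
jarcap [ 0.4912 -0.223   0.0585] 0.002676975604363809
fl [0.4183 0.038  0.057 ]
fr [ 0.4195 -0.1893  0.057 ]
bl [0.8077 0.0426 0.12  ]
br [ 0.8096 -0.1833  0.12  ]
start [ 0.4464 -0.1598  0.068 ]
stop [ 0.4462 -0.1124  0.068 ]
br [ 0.8139 -0.2006  0.12  ]
bl [0.8073 0.0425 0.12  ]
fl [0.4178 0.0379 0.057 ]
fr [ 0.423  -0.1893  0.057 ]
start [ 0.4476 -0.1595  0.068 ]
0.2
```

The keys and lid corners triangulate consistently. The cycler's origin is about (0.617, -0.074) with yaw about 0, the lid is at about 0.57 rad and the clamp at about 0.5 rad. Next I'll align the tool with the world axes and move above lid_right.

Emit:
{"method": "servo_tool", "body": {
  "increments": [
    {"hand": 1,"travel": [0,0,-35],"yaw": 5.85},
    {"hand": 1,"travel": [0,0,-35],"yaw": 5.85},
    {"hand": 1,"travel": [0,0,-30],"yaw": 5.8},
    {"hand": 1,"travel": [30,-31,0],"yaw": 0},
    {"hand": 1,"travel": [30,-31,0],"yaw": 0},
    {"hand": 1,"travel": [30,-31,0],"yaw": 0},
    {"hand": 1,"travel": [30,-31,0],"yaw": 0},
    {"hand": 1,"travel": [30,-31,0],"yaw": 0},
    {"hand": 1,"travel": [30,-31,0],"yaw": 0},
    {"hand": 1,"travel": [30,-31,0],"yaw": 0},
    {"hand": 1,"travel": [30,-31,0],"yaw": 0},
    {"hand": 1,"travel": [30,-31,0],"yaw": 0},
    {"hand": 1,"travel": [30,-31,0],"yaw": 0},
    {"hand": 1,"travel": [30,-31,0],"yaw": 0},
    {"hand": 1,"travel": [30,-31,0],"yaw": 0},
    {"hand": 1,"travel": [30,-31,0],"yaw": 0},
    {"hand": 1,"travel": [30,-24,0],"yaw": 0},
    {"hand": 1,"travel": [0,0,0],"yaw": 0}
  ]
}}

```text
t: 2.0
tcp_pos: [0.6109, -0.1652, 0.3307]
tool_rot: [1.0, 0.003, 0.001, -0.001]
force: [-0.6, -0.9, -0.0]
finger_gap: -0.001
```

```bash
python3 - <<'E'
from station import manip
import cv2
a=manip.snapshot("scene")["pixels"][100:310,205:455]; cv2.imwrite("pics/sc1.png",cv2.resize(a,None,fx=2.8,fy=2.8))
print(manip.sense())
E
```

```text
{'t': 2.05, 'q': array([-4.44128540e-01,  4.47366512e-01,  1.28875036e+00, -7.28398168e-05,
        1.40614474e+00,  1.12246018e+00]), 'qd': array([-0.04866309, -0.01874215,  0.03404077, -0.02258932,  0.00590522,
       -0.00736227]), 'tau': array([  1.3008469 , -43.1098938 , -21.028018  ,   0.19004183,
        -0.0632165 ,   0.04955712]), 'tcp_pos': array([ 0.60911391, -0.16693511,  0.33062886]), 'tool_rot': array([ 9.99997718e-01,  2.10978436e-03, -3.17231068e-04, -1.11943597e-04]), 'force': array([-0.25094766,  0.63476603, -0.79496166]), 'ft_torque': array([ 0.04111281,  0.01145445, -0.01030336]), 'finger_gap': -0.0030520930620649223}
```

View pics/sc1.png

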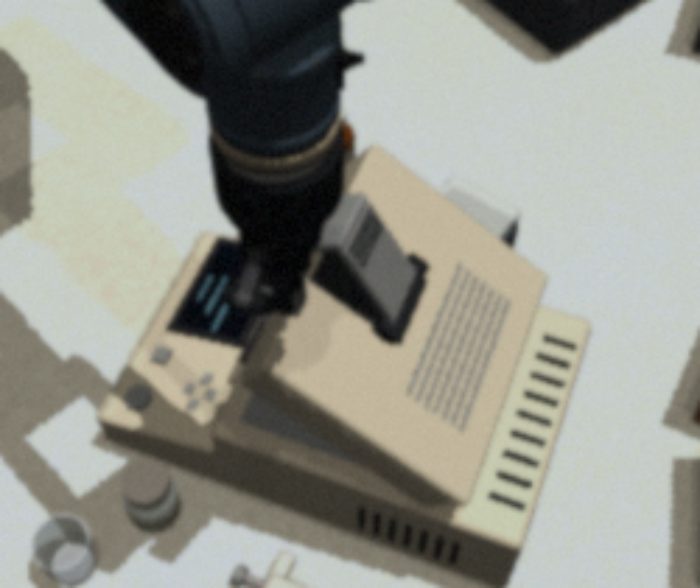

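The picture shows the shut fingers above the lid's right front part, clear of the lever, with nothing disturbed. Now I'll descend to make contact.

Emit:
{"method": "servo_tool", "body": {
  "increments": [
    {"hand": 1,"travel": [5,0,15],"yaw": 0},
    {"hand": 1,"travel": [5,0,15],"yaw": 0},
    {"hand": 1,"travel": [0,0,15],"yaw": 0},
    {"hand": 1,"travel": [0,0,8],"yaw": 0},
    {"hand": 1,"travel": [0,0,5],"yaw": 0},
    {"hand": 1,"travel": [0,0,5],"yaw": 0},
    {"hand": 1,"travel": [0,0,5],"yaw": 0},
    {"hand": 1,"travel": [0,0,0],"yaw": 0}
  ]
}}

```text
t: 2.85
tcp_pos: [0.6185, -0.1694, 0.264]
tool_rot: [1.0, 0.0, 0.001, 0.001]
force: [0.6, -0.4, 0.3]
finger_gap: 0.0
```

Emit:
{"method": "servo_tool", "body": {
  "increments": [
    {"hand": 1,"travel": [-4,0,4],"yaw": 0},
    {"hand": 1,"travel": [-4,0,4],"yaw": 0},
    {"hand": 1,"travel": [-4,0,4],"yaw": 0},
    {"hand": 1,"travel": [-4,0,4],"yaw": 0},
    {"hand": 1,"travel": [0,0,0],"yaw": 0}
  ]
}}

```text
t: 3.35
tcp_pos: [0.6015, -0.1692, 0.2468]
tool_rot: [1.0, 0.0, -0.0, 0.0]
force: [0.5, -0.4, 0.8]
finger_gap: -0.006
```

```bash
python3 - <<'E'
from station import manip
import cv2
a=manip.snapshot("scene")["pixels"][100:310,205:455]; cv2.imwrite("pics/sc2.png",cv2.resize(a,None,fx=2.8,fy=2.8))
print(manip.sense()["force"])
E
```

```text
[ 0.23040716 -1.47297735  0.78656396]
```

View pics/sc2.png

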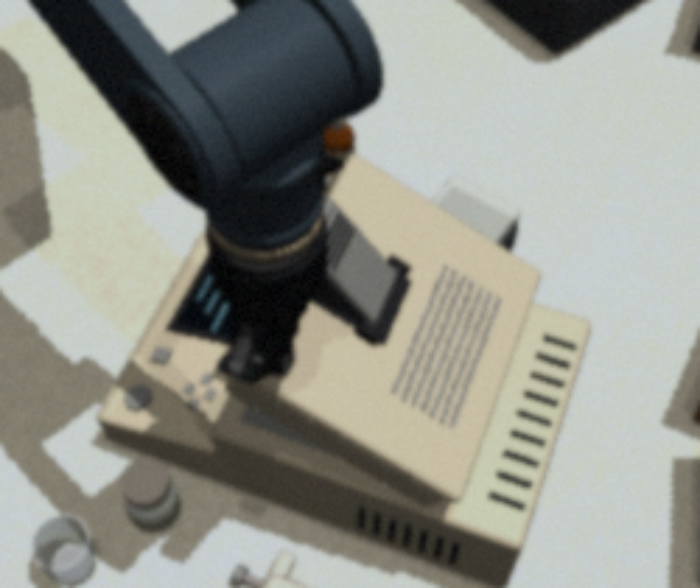

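The lid has come down with the fingers, and the lever is clear. I'll keep following the arc.

Emit:
{"method": "servo_tool", "body": {
  "increments": [
    {"hand": 1,"travel": [-4,0,5.5],"yaw": 0},
    {"hand": 1,"travel": [-4,0,5.5],"yaw": 0},
    {"hand": 1,"travel": [-4,0,5.5],"yaw": 0},
    {"hand": 1,"travel": [-4,0,5.5],"yaw": 0},
    {"hand": 1,"travel": [-2.7,0,5],"yaw": 0},
    {"hand": 1,"travel": [-2.7,0,5],"yaw": 0},
    {"hand": 1,"travel": [-2.7,0,5],"yaw": 0},
    {"hand": 1,"travel": [-2.7,0,5],"yaw": 0},
    {"hand": 1,"travel": [-2.7,0,5],"yaw": 0},
    {"hand": 1,"travel": [-2,0,5],"yaw": 0},
    {"hand": 1,"travel": [-2,0,5],"yaw": 0},
    {"hand": 1,"travel": [-2,0,5],"yaw": 0},
    {"hand": 1,"travel": [-2,0,5],"yaw": 0},
    {"hand": 1,"travel": [0,0,0],"yaw": 0}
  ]
}}

```text
t: 4.8
tcp_pos: [0.5637, -0.1679, 0.1791]
tool_rot: [1.0, -0.0, -0.001, -0.001]
force: [1.2, 0.1, 0.5]
finger_gap: 0.003
```

Emit:
{"method": "servo_tool", "body": {
  "increments": [
    {"hand": 1,"travel": [0,0,2],"yaw": 0},
    {"hand": 1,"travel": [0,0,2],"yaw": 0},
    {"hand": 1,"travel": [0,0,1.5],"yaw": 0},
    {"hand": 1,"travel": [0,0,1],"yaw": 0},
    {"hand": 1,"travel": [0,0,1],"yaw": 0},
    {"hand": 1,"travel": [0,0,0],"yaw": 0},
    {"hand": 1,"travel": [0,0,0],"yaw": 0}
  ]
}}

```text
t: 5.5
tcp_pos: [0.5643, -0.1685, 0.1731]
tool_rot: [1.0, 0.0, -0.0, -0.0]
force: [-3.2, 2.1, 5.5]
finger_gap: 0.001
```

```bash
python3 - <<'E'
from station import manip
import cv2
a=manip.snapshot("scene")["pixels"][100:310,205:455]; cv2.imwrite("pics/sc3.png",cv2.resize(a,None,fx=2.8,fy=2.8))
s=manip.sense();print(s["force"],s["tcp_pos"],s["tau"])
E
```

```text
[-2.87121469  2.02850181  5.78851896] [ 0.56422469 -0.16847906  0.17307389] [-3.38811418e-01 -3.99266195e+01 -1.58318228e+01  1.98221323e-02
 -1.03483390e+00 -3.77845199e-04]
```

View pics/sc3.png

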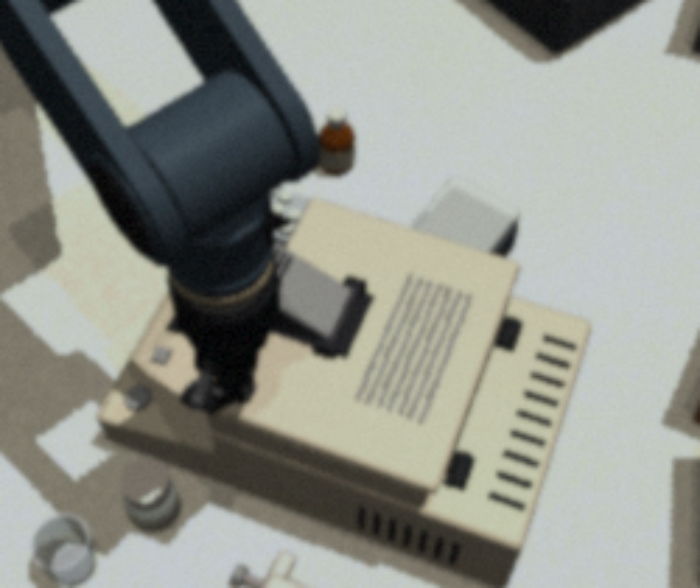

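The lid looks shut, with the TCP at the expected 0.173 m and force rising. I'll press a little more to confirm the hard stop.

Emit:
{"method": "servo_tool", "body": {
  "increments": [
    {"hand": 1,"travel": [0,0,1],"yaw": 0},
    {"hand": 1,"travel": [0,0,1],"yaw": 0},
    {"hand": 1,"travel": [0,0,1],"yaw": 0},
    {"hand": 1,"travel": [0,0,0],"yaw": 0},
    {"hand": 1,"travel": [0,0,0],"yaw": 0}
  ]
}}

```text
t: 6.05
tcp_pos: [0.5643, -0.1685, 0.173]
tool_rot: [1.0, 0.0, 0.0, 0.0]
force: [-7.5, 3.3, 20.0]
finger_gap: -0.004
```

Hard stop confirmed: 20 N and no movement. Now I'll lift and go above the lever.

Emit:
{"method": "servo_tool", "body": {
  "increments": [
    {"hand": 1,"travel": [0,0,-15],"yaw": 0},
    {"hand": 1,"travel": [0,0,-25],"yaw": 0},
    {"hand": 1,"travel": [0,0,-35],"yaw": 0},
    {"hand": 1,"travel": [0,0,-35],"yaw": 0},
    {"hand": 1,"travel": [0,0,0],"yaw": 0},
    {"hand": 1,"travel": [0,-24,0],"yaw": 0},
    {"hand": 1,"travel": [0,-24,0],"yaw": 0},
    {"hand": 1,"travel": [0,-24,0],"yaw": 0},
    {"hand": 1,"travel": [-4,-22,0],"yaw": 0},
    {"hand": 1,"travel": [0,0,0],"yaw": 0},
    {"hand": 1,"travel": [0,0,0],"yaw": 0}
  ]
}}

```text
t: 7.15
tcp_pos: [0.5608, -0.0748, 0.2793]
tool_rot: [1.0, 0.001, 0.0, 0.0]
force: [0.5, 0.2, 0.1]
finger_gap: 0.004
```

```bash
python3 - <<'E'
from station import manip
import cv2
a=manip.snapshot("scene")["pixels"][100:310,205:455]; cv2.imwrite("pics/sc4.png",cv2.resize(a,None,fx=2.8,fy=2.8))
a=manip.snapshot("top")["pixels"][100:290,280:480]; cv2.imwrite("pics/top4.png",cv2.resize(a,None,fx=3.1,fy=3.1))
s=manip.sense();print(s["force"],s["tcp_pos"])
E
```

```text
[ 0.43364557  0.2147254  -0.37567166] [ 0.56098297 -0.07573369  0.2794681 ]
```

View pics/sc4.png

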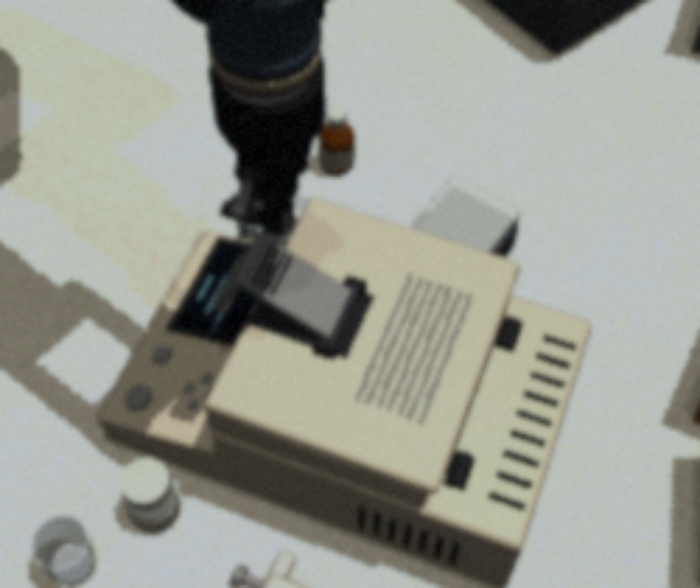

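View pics/top4.png

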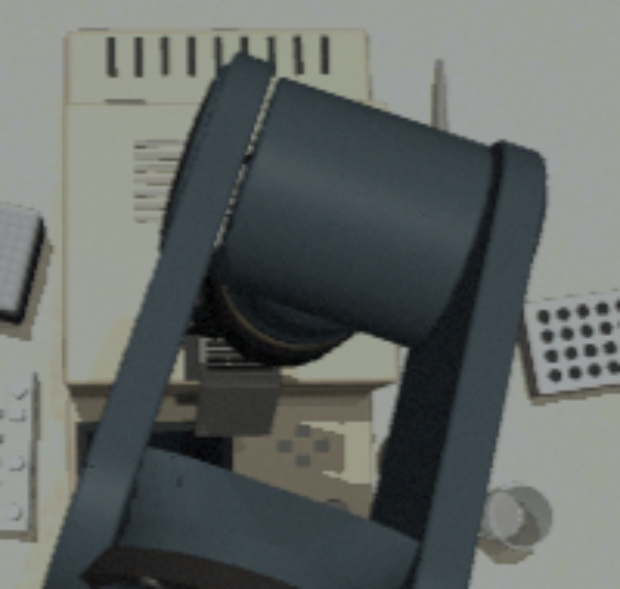

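The lid stays shut, the lever still stands up, and the fingers are above its front part. Now I'll press it down along its arc.

Emit:
{"method": "servo_tool", "body": {
  "increments": [
    {"hand": 1,"travel": [0,0,15],"yaw": 0},
    {"hand": 1,"travel": [0,0,15],"yaw": 0},
    {"hand": 1,"travel": [0,0,12],"yaw": 0},
    {"hand": 1,"travel": [0,0,8],"yaw": 0},
    {"hand": 1,"travel": [0,0,5],"yaw": 0},
    {"hand": 1,"travel": [-1,0,4],"yaw": 0},
    {"hand": 1,"travel": [-1.5,0,4],"yaw": 0},
    {"hand": 1,"travel": [-1.5,0,4],"yaw": 0},
    {"hand": 1,"travel": [-1.5,0,4],"yaw": 0},
    {"hand": 1,"travel": [-1.5,0,4],"yaw": 0},
    {"hand": 1,"travel": [-1,0,4],"yaw": 0},
    {"hand": 1,"travel": [-1,0,4],"yaw": 0},
    {"hand": 1,"travel": [0,0,4],"yaw": 0},
    {"hand": 1,"travel": [0,0,0],"yaw": 0},
    {"hand": 1,"travel": [0,0,0],"yaw": 0}
  ]
}}

```text
t: 8.75
tcp_pos: [0.5519, -0.0746, 0.1922]
tool_rot: [1.0, -0.0, 0.0, -0.0]
force: [-0.6, -0.3, 0.4]
finger_gap: 0.0
```

Emit:
{"method": "servo_tool", "body": {
  "increments": [
    {"hand": 1,"travel": [0,0,2],"yaw": 0},
    {"hand": 1,"travel": [0,0,2],"yaw": 0},
    {"hand": 1,"travel": [0,0,2],"yaw": 0},
    {"hand": 1,"travel": [0,0,2],"yaw": 0},
    {"hand": 1,"travel": [0,0,1],"yaw": 0},
    {"hand": 1,"travel": [0,0,0],"yaw": 0},
    {"hand": 1,"travel": [0,0,0],"yaw": 0}
  ]
}}

```text
t: 9.45
tcp_pos: [0.5513, -0.0747, 0.1849]
tool_rot: [1.0, 0.0, 0.0, 0.0]
force: [-2.2, 1.1, 9.6]
finger_gap: 0.004
```

Emit:
{"method": "servo_tool", "body": {
  "increments": [
    {"hand": 1,"travel": [0,0,1],"yaw": 0},
    {"hand": 1,"travel": [0,0,1],"yaw": 0},
    {"hand": 1,"travel": [0,0,1],"yaw": 0},
    {"hand": 1,"travel": [0,0,0],"yaw": 0},
    {"hand": 1,"travel": [0,0,0],"yaw": 0}
  ]
}}

```text
t: 9.95
tcp_pos: [0.5513, -0.0748, 0.1846]
tool_rot: [1.0, 0.0, 0.001, 0.0]
force: [-7.7, 1.4, 25.9]
finger_gap: -0.004
```

The lever is hard against its stop at z 0.185, as predicted for flat. I'll lift, move over the start key and take a look.

Emit:
{"method": "servo_tool", "body": {
  "increments": [
    {"hand": 1,"travel": [0,0,-10],"yaw": 0},
    {"hand": 1,"travel": [0,0,-25],"yaw": 0},
    {"hand": 1,"travel": [0,0,-25],"yaw": 0},
    {"hand": 1,"travel": [-20,17,0],"yaw": 0},
    {"hand": 1,"travel": [-20,17,0],"yaw": 0},
    {"hand": 1,"travel": [-20,17,0],"yaw": 0},
    {"hand": 1,"travel": [-20,17,0],"yaw": 0},
    {"hand": 1,"travel": [-26,17,0],"yaw": 0},
    {"hand": 1,"travel": [0,0,0],"yaw": 0},
    {"hand": 1,"travel": [0,0,0],"yaw": 0}
  ]
}}

```text
t: 10.95
tcp_pos: [0.4456, -0.1603, 0.2406]
tool_rot: [1.0, -0.001, 0.0, -0.0]
force: [-0.5, 0.6, -0.1]
finger_gap: 0.0
```

```bash
python3 - <<'E'
from station import manip
import cv2
a=manip.snapshot("scene")["pixels"][100:310,205:455]; cv2.imwrite("pics/sc5.png",cv2.resize(a,None,fx=2.8,fy=2.8))
s=manip.sense();print(s["force"],s["tcp_pos"],s["q"])
E
```

```text
[0.23373832 0.98658065 0.57001986] [ 0.44613168 -0.16002932  0.24069902] [-5.81126473e-01  3.11560428e-01  1.78933930e+00  5.91661104e-04
  1.03985074e+00  9.89659176e-01]
```

View pics/sc5.png

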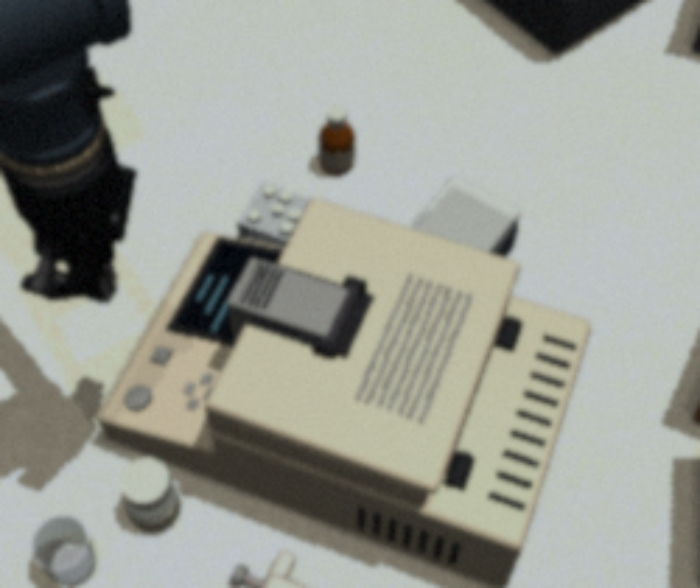

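The lid is shut, the lever lies flat, and the fingers are above the start key. Now I'll descend.

Emit:
{"method": "servo_tool", "body": {
  "increments": [
    {"hand": 1,"travel": [0,0,25],"yaw": 0},
    {"hand": 1,"travel": [0,0,30],"yaw": 0},
    {"hand": 1,"travel": [0,0,30],"yaw": 0},
    {"hand": 1,"travel": [0,0,30],"yaw": 0},
    {"hand": 1,"travel": [0,0,25],"yaw": 0},
    {"hand": 1,"travel": [0,0,15],"yaw": 0},
    {"hand": 1,"travel": [0,0,8],"yaw": 0},
    {"hand": 1,"travel": [0,0,0],"yaw": 0},
    {"hand": 1,"travel": [0,0,0],"yaw": 0}
  ]
}}

```text
t: 11.9
tcp_pos: [0.4463, -0.1599, 0.0781]
tool_rot: [1.0, 0.001, 0.0, 0.0]
force: [0.2, -0.1, -0.3]
finger_gap: -0.003
```

```bash
python3 - <<'E'
from station import manip
import cv2
a=manip.snapshot("scene")["pixels"][180:310,205:355]; cv2.imwrite("pics/sc6.png",cv2.resize(a,None,fx=4.5,fy=4.5))
s=manip.sense();print(s["force"],s["tcp_pos"])
E
```

```text
[-0.55282281 -0.15542961 -0.51196027] [ 0.44639902 -0.16006186  0.0784267 ]
```

View pics/sc6.png

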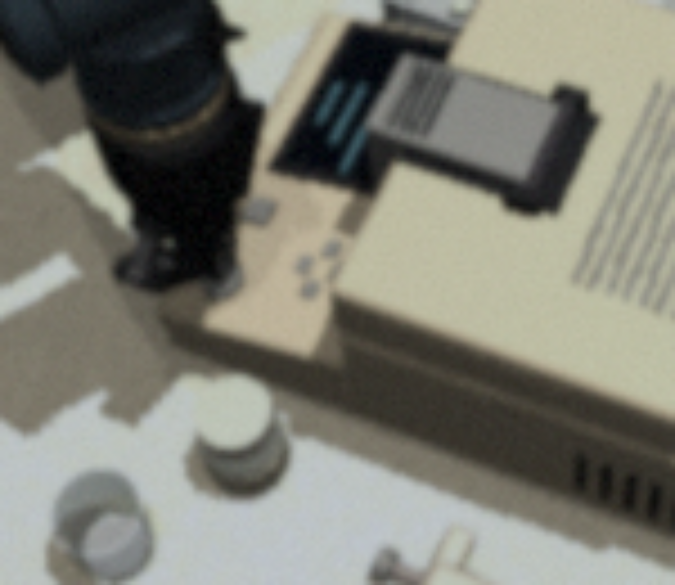

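The fingers are over the start key, clear of the stop key, with about 8 mm left to go. I'll press in small steps.

Emit:
{"method": "servo_tool", "body": {
  "increments": [
    {"hand": 1,"travel": [0,0,3],"yaw": 0},
    {"hand": 1,"travel": [0,0,3],"yaw": 0},
    {"hand": 1,"travel": [0,0,2],"yaw": 0},
    {"hand": 1,"travel": [0,0,1],"yaw": 0},
    {"hand": 1,"travel": [0,0,1],"yaw": 0},
    {"hand": 1,"travel": [0,0,0],"yaw": 0},
    {"hand": 1,"travel": [0,0,0],"yaw": 0}
  ]
}}

```text
t: 12.65
tcp_pos: [0.446, -0.1601, 0.068]
tool_rot: [1.0, 0.0, 0.001, 0.0]
force: [2.4, 0.5, 2.7]
finger_gap: 0.004
```

Emit:
{"method": "servo_tool", "body": {
  "increments": [
    {"hand": 1,"travel": [0,0,1],"yaw": 0},
    {"hand": 1,"travel": [0,0,1],"yaw": 0},
    {"hand": 1,"travel": [0,0,1],"yaw": 0},
    {"hand": 1,"travel": [0,0,0],"yaw": 0},
    {"hand": 1,"travel": [0,0,0],"yaw": 0}
  ]
}}

```text
t: 13.15
tcp_pos: [0.4463, -0.1602, 0.0658]
tool_rot: [1.0, 0.0, 0.001, 0.001]
force: [1.5, 2.0, 10.9]
finger_gap: -0.001
```

At 10.9 N after about 4 mm of travel the key is bottomed. Now I'll retreat, staying clear of everything.

Emit:
{"method": "servo_tool", "body": {
  "increments": [
    {"hand": 1,"travel": [0,0,-8],"yaw": 0},
    {"hand": 1,"travel": [0,0,-20],"yaw": 0},
    {"hand": 1,"travel": [0,0,-35],"yaw": 0},
    {"hand": 1,"travel": [0,0,-35],"yaw": 0},
    {"hand": 1,"travel": [0,0,-35],"yaw": 0},
    {"hand": 1,"travel": [0,0,-35],"yaw": 0},
    {"hand": 1,"travel": [-10,30,0],"yaw": 0},
    {"hand": 1,"travel": [-10,30,0],"yaw": 0},
    {"hand": 1,"travel": [-10,30,0],"yaw": 0},
    {"hand": 1,"travel": [-10,30,0],"yaw": 0},
    {"hand": 1,"travel": [-10,30,0],"yaw": 0},
    {"hand": 1,"travel": [-10,30,0],"yaw": 0},
    {"hand": 1,"travel": [0,0,0],"yaw": 0},
    {"hand": 1,"travel": [0,0,0],"yaw": 0}
  ]
}}

```text
t: 14.55
tcp_pos: [0.3845, -0.3394, 0.232]
tool_rot: [1.0, -0.001, -0.001, -0.001]
force: [-0.0, -0.1, -0.1]
finger_gap: 0.002
```

```bash
python3 - <<'E'
from station import manip
import cv2
cv2.imwrite("pics/top7.png",manip.snapshot("top")["pixels"])
a=manip.snapshot("scene")["pixels"][100:310,205:455]; cv2.imwrite("pics/sc7.png",cv2.resize(a,None,fx=2.8,fy=2.8))
s=manip.sense();print(s["force"],s["tcp_pos"],s["t"])
E
```

```text
[ 0.03518838 -0.37030972 -0.68043656] [ 0.38509859 -0.33837578  0.23223978] 14.65
```

View pics/sc7.png

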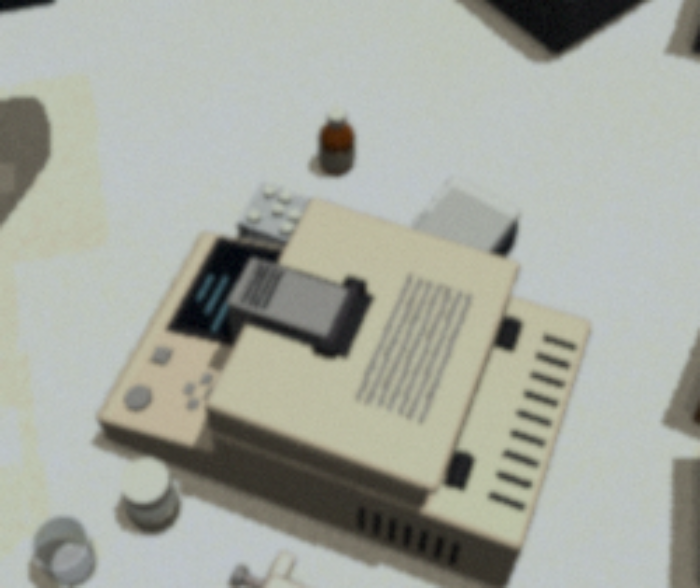

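View pics/top7.png

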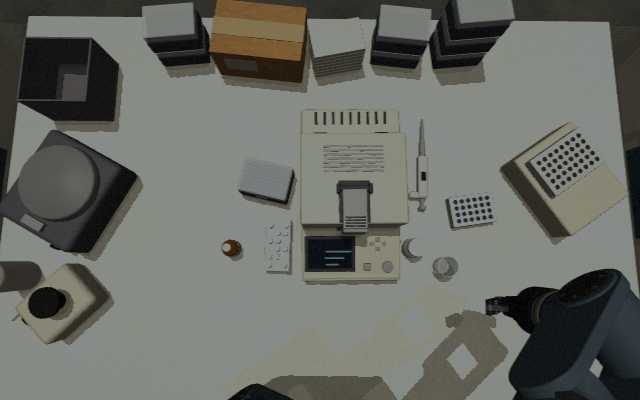

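The lid is shut and the lever flat. The loose things sit at the same pixels as at the start (bottle (231,248), jar (412,248), beaker (445,267), pipette (422,165)). The arm is clear, so I'll hand in.

```bash
python3 -c "
from station import manip
print(manip.sign_off())"
```

```text
the job is handed in; nothing more can be done
None
```

I shut the lid, pressed the clamp lever flat and pressed the start key, in that order, using only the closed fingertips. The job was handed in at about 14.7 s of the 51 s allowed.

- **Lid:** I pushed it down along its arc at lid_right, at about 0.05–0.07 m/s. It stopped hard at a TCP height of 0.173 m, the height expected for fully shut, and took 20 N without moving further. The lever still stood up in the picture taken afterwards.
- **Clamp lever:** I pressed it down to a hard stop at 0.1846 m, against 0.185 m expected for flat. It took 26 N.
- **Start key:** I pressed it about 4 mm until it bottomed at 10.9 N, then released it. The fingers stayed well clear of the stop key.

In the last pictures the lid is shut, the lever is flat and the loose things are where they started. The arm is clear, with no force on the tool. No check failed or disagreed. Key release was judged only from the pictures and from backing the fingers away, because the joint values can't be read directly.

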